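# Pin the chip guard to its hinge

## Robot

A 6-joint arm with a two-finger parallel gripper is mounted at the origin on the work surface. World frame = base frame: x ahead of the robot, y to its left, z up, the work surface at z = 0. Lengths are in mm, angles in degrees, forces in N, time in s.
With the tool pointing down it reaches from about 325 to 750 mm from the base axis. Payload 7.6 kg.
Tool frame: the origin (TCP) lies between the finger pads; the fingertips stand 11 mm ahead of it and the grasp point (between the pads) lies 8 mm behind it; z points along the fingers, y is the line along which they close (so a half turn about z gives the same grasp; the last joint's range is limited). The gripper opens to 85 mm and grips with 20 to 120 N. Pads are 22 mm wide; open, the fingers measure 114 mm over their backs; the gripper's body (76 mm by 85 mm) begins 54 mm behind the grasp point. The pads swing forward as they close: fully open they stand 13 mm farther back than shut.
Start: joints at [62.435, 2.991, 80.254, -0, 96.75, -4.028], TCP at [209.641, 481.347, 242.323] pointing down, gripper open.
Joint ranges: [-166.34, 166.34], [-52.06, 124.39], [6.96, 135.62], [-60.46, 240.46], [14.63, 156.25], [-167.68, 167.68]. Speed limits (degrees/s): [147.25, 147.25, 172.46, 180, 180, 180].

## Interface

Orientations are given as a 3x3 rotation matrix whose columns are the frame's x, y, z axes.
In Python, from station import * gives the robot as it stands. The module is installed in compiled form; this text tells all that it offers.
- The arm moves only by the shell command python3 -m crank 'ROWS' [OPENING] [FORCE]. ROWS is text: rows parted by semicolons, each of 6 numbers parted by spaces: the shift along the tool's x, y, z in units of 25 mm (1.0 is 25 mm), then the turn, a rotation vector about the tool's x, y, z in units of 5 degrees (1.0 is 5 degrees). A call has 1 to 20 rows; each row shifts and turns the commanded pose from where the row before left it, along the tool's axes as they then stand; what a row does not reach is not made up. A row lasts 1/8 s, in which the tool goes at most 62.5 mm and 10.7 degrees, less where a joint would pass 70% of its speed; a pose out of reach is approached as far as the arm can. A call is refused whole if a number of a shift passes 1 or a number of a turn 1, either way. A call with a gripper value outside its range is refused whole. OPENING is the opening, from 0 (shut) to 1 (fully open), set as the call begins (- or left out, the last holds). The fingers move at their own pace and stop on an object; FORCE is the grip in N (left out, the last holds). Time passes only in rows, so rows that do not move let the fingers close. It gives the time, the measured TCP pose, the force, the opening and the grip force at its end, in the units of the state.
- sense(): the state, without advancing time (a new reading comes with each control period).
- camera(name): name is "side" or "top"; returns the picture (420x560x3 uint8, red, green, blue); there is no depth.
- camera_params(name): a dict with "fx", "fy", "cx", "cy" (pixels), "dist" ([k1, k2, p1, p2, k3] as OpenCV has them; the pictures are not rectified), "eye" and "orientation" of the camera in the world. Camera axes: x right, y down, z forward; pixel columns grow to the right and rows downward; lengths in mm; the calibration is good to about 2 mm. A picture is of the moment at which its call begins. camera_params takes no time and is no camera call.
- hand_in(): hands the job in; it is judged then, once.
The state is a dict: "time_s": time; "joint_pos": joint angles; "joint_vel": joint speeds; "joint_efforts": joint torques, N m; "ee_pos": TCP position; "tcp_rot": TCP orientation; "wrist_force": force on the tool from outside, world axes, zero at the start; "moment": the same for the moment, N m; "width": finger opening in mm; "grasp_force": force on a finger pad.
Only numpy, scipy, OpenCV 4.12 (cv2) and the standard library are available. Lean on these libraries where they do the work, as an engineer would, in place of code of your own. Each camera call takes 0.05 s, during which the arm holds its last target. There are 200 camera calls.

## Task

The clear chip guard has been slid away from its hinge bracket: first slide it along its rail, gently, until it stops with its knuckle in line between the two ears of the bracket. Then take the hinge pin out of its stand and push it down through the ears and the knuckle, against the stiff brake plug at the bottom, until its collar sits fully home on the upper ear, and let go. The bracket is bolted through slotted holes, so feel for the hole; never force pin or guard (stay below about 2 kg of push), and leave the things lying around where they are.

Things in the scene. Friction and masses are not known exactly. Their poses are not given: they have to be found in the camera images.
- hinge: Flat aluminium rail 250 x 70 x 12 mm, fixed on the bench (y -195 to +55 mm); origin on the bench under the mean hinge axis, z up, y along the rail. An aluminium bracket stands on it: two flat ears, 28 mm wide (x), y -20 to +14 mm, one over the other, joined by a column (y +14 to +36 mm, top at 70 mm). In each ear a vertical 11.5 mm hole on one axis, the hinge axis, at y = 0.
- upper_ear (a point): Mean place of the upper ear's hole, at its top face, 70 mm above the bench (ear 14 mm thick). The bracket is bolted through slotted holes: the true hinge axis stands firm, but anywhere up to 9 mm to either side of this point along the rail's x, other each time and not measured. Both ears and the guard's knuckle are shifted alike. Axes as the rail's.
- lower_ear (a point): Mean place of the lower ear's hole, at its top face, 34 mm above the bench (ear 14 mm thick); shifted along x like the upper one. A white nylon brake plug, 9 mm across, sits in it, its top 28 mm above the bench: the pin must drive it down ahead of itself over the last 12 mm, which takes about 10 N all the way; plug and pin stay where they are left. The collar then stops hard on the upper ear.
- leaf (a joint): Slide of the clear chip guard along the rail, in m: 0 = at its stop, knuckle in line with the ears; grows towards the rail's -y; 0.03 to 0.055 at the start. Slides stiffly (about 3 N), stays where left. Its knuckle, 26 x 26 mm with an 11.5 mm hole, 36 to 54 mm above the bench, passes between the ears; a thin clear framed panel leads from it to the end plate.
- rail_end (a point): Middle of the rail's -y end, on its top face, 195 mm from the mean hinge axis. The guard's end plate stands between here and the ears: upright aluminium, 44 mm wide (x, centred on the true axis), 8 mm thick, 14 to 68 mm above the bench, its outer face at rail y = -118 mm minus the slide's value. Push on that face towards the ears (+y).
- pin: Hinge pin, upright in its stand, about 70 g. Steel shank 10 mm across, 54 mm long, its lowest 6 mm tapering to a flat 7.4 mm tip; above it a collar 22 mm across, 4 mm high; then a round black head 18 mm across, 36 mm high, to grip. Origin at the tip, z up: collar's underside at 54 mm, head 58 to 94 mm. Home: collar's underside on the upper ear, tip 16 mm above the bench.
- stand: Light wooden block 56 x 56 x 60 mm fixed on the bench; a 13 mm hole through its middle holds the pin, whose collar rests on its top. Origin under its centre, z up.
- pendant: Hand-held machine controller, black, 80 x 150 x 34 mm with a 64 mm aluminium handwheel on top (70 mm high in all), loose on the bench; leave alone. Origin under its centre.
- tin: Small open black tin, 48 mm in diameter, 30 mm high, loose; leave alone. Origin under its centre.
- reel: White plastic reel with two flanges, 68 mm in diameter, 36 mm high, standing on a flange, loose; leave alone. Origin under its centre.
There are look-alikes about, which are no part of the job. Of the things shaped like the pin, the steel one is meant.

How it is judged:
By the outcome, as a careful person would: the job done as asked, in the order asked, and still so for the second after the job is handed in, with the robot touching nothing.
It also fails if it takes over 67 s, if anything falls off the work surface, if the arm or the gripper's body presses on something with over 40 N, if the wrist force passes 120 N, or if a joint passes its speed limit or range.

## Working session

There is one attempt and no reset: what is moved stays moved. The work goes in short steps, Python scripts to look and compute and a shell command to move; the robot and the scene stay as the last step left them, time stands still between calls to the robot, and variables do not carry over. Pictures are saved under pics/ and viewed, at most 10 in all, crops included, and the job is handed in when it is done.

```bash
mkdir -p pics; python3 - <<'E'
from station import *
import cv2
for n in("side","top"):
    cv2.imwrite(f"pics/{n}0.png",camera(n)[:,:,::-1]); print(n,camera_params(n))
s=sense();print(s)
E
```

```text
side {'fx': 534.3912318214986, 'fy': 534.3912318214986, 'cx': 283.2179906109084, 'cy': 210.78583912888953, 'dist': array([-0.177267,  0.      ,  0.      ,  0.      ,  0.      ]), 'eye': array([ 388.20775841, -861.05453929, 1023.00734936]), 'orientation': array([[ 0.98886328, -0.10656193,  0.10389401],
       [-0.14881321, -0.71740094,  0.68058102],
       [ 0.00200963, -0.68846238, -0.72526927]])}
top {'fx': 461.10718552338506, 'fy': 461.10718552338506, 'cx': 282.72423755367197, 'cy': 207.3506565029191, 'dist': array([-0.11531741,  0.        ,  0.        ,  0.        ,  0.        ]), 'eye': array([ 394.24439522,   19.62991747, 1257.90287414]), 'orientation': array([[ 0.01478613, -0.99338929,  0.11383798],
       [-0.99988558, -0.01432649,  0.00485476],
       [-0.00319176, -0.11389674, -0.99348747]])}
{'time_s': 0.1, 'joint_pos': array([ 6.24336167e+01,  3.02634098e+00,  8.03068951e+01, -2.74884632e-04,
        9.67506231e+01, -4.02844378e+00]), 'joint_vel': array([-0.05402485, -0.06480841, -0.14698799, -0.00890392,  0.04514988,
        0.02911999]), 'joint_efforts': array([ 1.60120097e-03, -3.82583177e+01, -3.60984635e+01, -2.70678993e-05,
        4.79583250e-03,  2.97809640e-05]), 'ee_pos': array([209.52848053, 481.0978307 , 241.53439904]), 'tcp_rot': array([[-9.16795577e-01,  3.99356253e-01, -6.73104545e-04],
       [ 3.99356808e-01,  9.16794661e-01, -1.29966745e-03],
       [ 9.80683317e-05, -1.46033825e-03, -9.99998929e-01]]), 'wrist_force': array([-0.14410422, -0.38994111,  0.67669514]), 'moment': array([ 0.01077364, -0.04418135, -0.00749549]), 'grasp_force': 0.0, 'width': 85.47015413161515}
```

View pics/side0.png

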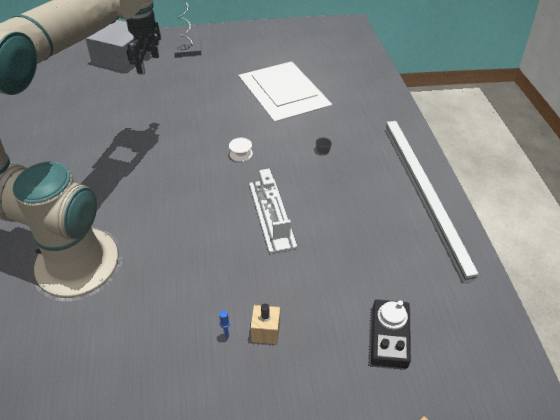

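View pics/top0.png

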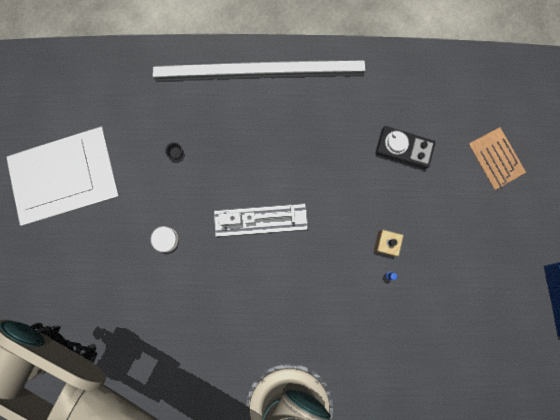

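The side view shows the rail from (258,180) to (285,245), with the bracket at the far end (266,178) and the end plate at (282,228). The stand with the black-headed pin is at (265,322) and a blue look-alike is at (225,322). In the top view the rail spans (215–307, 205–236) with the bracket at (230,218), and the stand is at (390,243).

```bash
cat > h.py <<'E'
import numpy as np, cv2
from station import *
def ray(n,uv):
    p=camera_params(n);K=np.array([[p["fx"],0,p["cx"]],[0,p["fy"],p["cy"]],[0,0,1]])
    q=cv2.undistortPoints(np.array(uv,float).reshape(-1,1,2),K,p["dist"]).reshape(-1,2)
    d=np.c_[q,np.ones(len(q))]@np.array(p["orientation"]).T
    return np.array(p["eye"]),d
def plane(n,uv,z):
    e,d=ray(n,uv);return e+d*((z-e[2])/d[:,2])[:,None]
def proj(n,P):
    p=camera_params(n);K=np.array([[p["fx"],0,p["cx"]],[0,p["fy"],p["cy"]],[0,0,1]])
    R=np.array(p["orientation"]).T
    return cv2.projectPoints(np.array(P,float).reshape(-1,1,3),cv2.Rodrigues(R)[0],-R@p["eye"],K,p["dist"])[0].reshape(-1,2)
E
python3 - <<'E'
from h import *
t=cv2.imread("pics/top0.png");s=cv2.imread("pics/side0.png")
r=lambda im,x,y,w,h,k:cv2.resize(im[y:y+h,x:x+w],None,fx=k,fy=k,interpolation=cv2.INTER_CUBIC)
a=r(t,205,195,114,50,7);b=np.hstack([r(s,240,160,66,100,5.5)[:, :363],r(s,215,295,79,55,5)[:250].copy() if 0 else cv2.resize(s[295:350,215:294],(395,275)).copy() if 0 else np.vstack([cv2.resize(s[295:350,215:294],(395,275)),cv2.resize(t[225:290,370:420],(395,275))])])
cv2.imwrite("pics/a.png",a);cv2.imwrite("pics/b.png",b);print(a.shape,b.shape)
E
```

```text
(350, 798, 3) (550, 758, 3)
```

View pics/a.png

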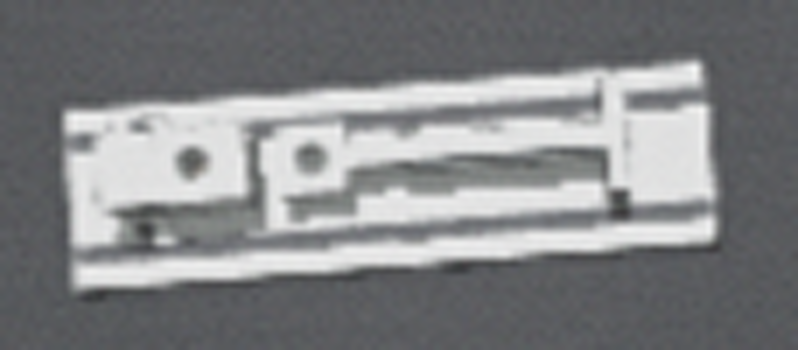

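View pics/b.png

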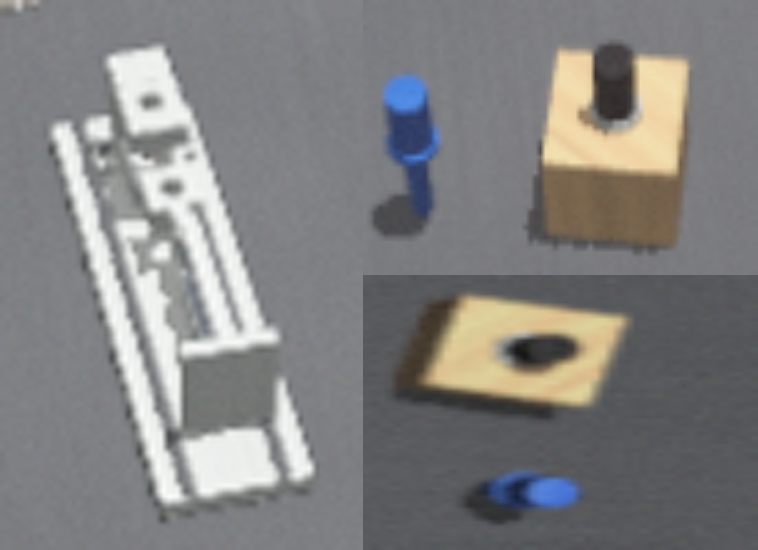

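The top crop shows the upper ear hole at about (192,161) and the knuckle hole at (311,158) (crop pixels), with the end plate at x≈615. The side crop shows the ear hole at (150,101) and the plate's top edge from (183,349) to (277,335). The black head's top is at (613,52) in the side crop and (563,350) in the top crop.

```bash
python3 - <<'E'
from h import *
np.set_printoptions(precision=1,suppress=True)
ta=lambda L:[((x+.5)/7-.5+205,(y+.5)/7-.5+195) for x,y in L]
sb=lambda L:[((x+.5)/5.5-.5+240,(y+.5)/5.5-.5+160) for x,y in L]
C=plane("top",ta([(65,110),(703,62),(717,243),(76,292)]),12);print("rail corners top\n",C)
print("len",np.linalg.norm(C[0]-C[1]),np.linalg.norm(C[3]-C[2]),np.linalg.norm(C[0]-C[3]))
S=plane("side",sb([(55,125),(162,503),(312,474)]),12);print("side rail corners\n",S)
d=(C[0]-C[1])+(C[3]-C[2]);d/=np.linalg.norm(d);x=np.array([d[1],-d[0],0])
print("y dir",d,"ang",np.degrees(np.arctan2(-d[0],d[1])))
O=C.mean(0)+d*70;print("axis mean",O)
H=plane("top",ta([(192,161)]),70)[0];Hs=plane("side",sb([(150,101)]),70)[0]
k=plane("top",ta([(311,158)]),54)[0];ks=plane("side",sb([(172,187)]),54)[0]
for n,P in(("ear",H),("ear s",Hs),("kn",k),("kn s",ks)):print(n,P,"rail",(P-O)@x,(P-O)@d)
P=plane("side",sb([(183,349),(277,335)]),68);print("plate top side",P,[((p-O)@x,(p-O)@d) for p in P])
P=plane("top",ta([(602,75),(625,75),(608,192),(631,188)]),68);print("plate top top",[((p-O)@x,(p-O)@d) for p in P])
t=cv2.imread("pics/top0.png");s=cv2.imread("pics/side0.png")
for n,im,r in(("top",t,(370,225,410,264)),("side",s,(245,295,290,350))):
    h=cv2.cvtColor(im,cv2.COLOR_BGR2HSV);m=cv2.inRange(h,(8,60,150),(30,255,255));M=np.zeros_like(m);M[r[1]:r[3],r[0]:r[2]]=m[r[1]:r[3],r[0]:r[2]]
    c=max(cv2.findContours(M,0,2)[0],key=cv2.contourArea);box=cv2.boxPoints(cv2.minAreaRect(c));hull=cv2.convexHull(c)
    ap=cv2.approxPolyDP(hull,3,True).reshape(-1,2);print(n,ap.tolist());Q=plane(n,box if n=="top" else ap,60);print(Q,Q.mean(0))
    if n=="top":
        e=Q[1]-Q[0];print("stand ang",np.degrees(np.arctan2(e[1],e[0])))
print("head top",plane("side",[(265,305.3)],116),plane("top",[(370+(563-363)/7.9,225+(349-275)/4.23)],116),"collar/top front")
E
```

```text
rail corners top
 [[526.2 213.3  12. ]
 [548.6 -34.8  12. ]
 [478.2 -40.9  12. ]
 [455.5 206.9  12. ]]
len 249.09158616169165 248.75611961044908 71.0645354517108
side rail corners
 [[457.6 208.   12. ]
 [478.7 -41.   12. ]
 [547.2 -34.3  12. ]]
y dir [-0.1  1.   0. ] ang 5.1999154201539985
axis mean [495.8 155.9  12. ]
ear [501.8 156.5  70. ] rail 6.044319535639572 0.06302198320139916
ear s [500.1 156.5  70. ] rail 4.299130865771045 0.24829409888572784
kn [505.1 113.6  54. ] rail 5.394397992138202 -42.904549201742725
kn s [504.6 113.4  54. ] rail 4.9161908204485325 -43.07254308383062
plate top side [[494.2  -1.5  68. ]
 [536.3   0.6  68. ]] [(np.float64(-15.810346241883536), np.float64(-156.6000727556923)), (np.float64(26.294461572567943), np.float64(-158.26205067774808))]
plate top top [(np.float64(26.66114316256988), np.float64(-153.7686594721085)), (np.float64(26.01000723024944), np.float64(-162.28285925515112)), (np.float64(-16.942385520577968), np.float64(-152.5923804116327)), (np.float64(-16.112238499444715), np.float64(-161.18910409404455))]
top [[383, 230], [402, 235], [397, 255], [378, 250]]
[[ 422.6 -221.8   60. ]
 [ 477.4 -235.9   60. ]
 [ 464.5 -290.6   60. ]
 [ 409.7 -276.2   60. ]] [ 443.6 -256.1   60. ]
stand ang -14.442141183678245
side [[254, 305], [279, 307], [277, 329], [251, 327]]
[[ 423.  -223.    60. ]
 [ 475.2 -235.8   60. ]
 [ 463.3 -288.9   60. ]
 [ 410.5 -276.4   60. ]] [ 443. -256.   60.]
head top [[ 442.8 -264.   116. ]] [[ 441.1 -256.2  116. ]] collar/top front
```

```bash
cat >> h.py <<'E'
O=np.array([495.8,155.9,0]);RY=np.array([-.0906,.9959,0]);RX=np.array([.9959,.0906,0])
def go(P):
    "units in tool frame to reach world P from measured pose"
    s=sense();d=s["tcp_rot"].T@(np.array(P)-s["ee_pos"])/25
    print("t",round(s["time_s"],2),"pos",s["ee_pos"].round(1),"units",d.round(3),"F",s["wrist_force"].round(1),"M",s["moment"].round(2),"w",round(s["width"],1),"g",round(s["grasp_force"],1),"yaw",np.degrees(np.arctan2(*s["tcp_rot"][[1,0],0])).round(2))
E
python3 -m crank '0 0 0 0 0 1;0 0 0 0 0 1;0 0 0 0 0 1;0 0 0 0 0 1;0 0 0 0 0 1;0 0 0 0 0 1;0 0 0 0 0 1;0 0 0 0 0 1;0 0 0 0 0 1;0 0 0 0 0 1;0 0 0 0 0 1;0 0 0 0 0 1;0 0 0 0 0 0.26' 0 40
python3 -m crank '-1 0.5 0 0 0 0;-1 0.5 0 0 0 0;-1 0.5 0 0 0 0;-1 0.5 0 0 0 0;-1 0.5 0 0 0 0;-1 0.5 0 0 0 0;-1 0.5 0 0 0 0;-1 0.5 0 0 0 0;-1 0.5 0 0 0 0;-1 0.5 0 0 0 0;-1 0.5 0 0 0 0;-1 0.5 0 0 0 0;-1 0.5 0 0 0 0;-1 0.5 0 0 0 0;-1 0.5 0 0 0 0;-1 0.5 0 0 0 0;-1 0.5 0 0 0 0;-1 0.5 0 0 0 0;-1 0.5 0 0 0 0;-1 0.5 0 0 0 0'
python3 -c "
from h import *
go(O+5*RX-185*RY+[0,0,48])"
```

```text
time_s: 1.72
ee_pos: [209.6, 481.2, 241.9]
tcp_rot: [[-0.09, 0.996, -0.0], [0.996, 0.09, -0.001], [-0.001, -0.0, -1.0]]
wrist_force: [0.0, 0.4, -0.2]
width: 0.0
grasp_force: 0.0
time_s: 4.22
ee_pos: [504.0, 5.0, 242.1]
tcp_rot: [[-0.091, 0.996, -0.0], [0.996, 0.091, 0.0], [0.0, -0.0, -1.0]]
wrist_force: [1.0, 1.1, -0.6]
width: -0.1
grasp_force: 0.0
t 4.22 pos [504.    5.  242.1] units [-1.362  0.424  7.762] F [ 1.   1.1 -0.6] M [-0.03 -0.03  0.01] w -0.1 g 0.0 yaw 95.23
```

```bash
python3 -m crank '-0.7 0.2 0 0 0 0;-0.7 0.22 0 0 0 0;0 0 1 0 0 0;0 0 1 0 0 0;0 0 1 0 0 0;0 0 1 0 0 0;0 0 1 0 0 0;0 0 1 0 0 0;0 0 1 0 0 0;0 0 0.5 0 0 0;0 0 0.26 0 0 0;0 0 0 0 0 0'
python3 - <<'E'
from h import *
go(O+5*RX-171*RY+[0,0,48])
im=np.hstack([cv2.resize(camera("side")[170:260,235:305],(400,514)),cv2.resize(camera("top")[190:250,260:320],(400,514))])
cv2.imwrite("pics/c.png",im[:,:,::-1])
E
```

```text
time_s: 5.72
ee_pos: [517.4, -28.1, 48.6]
tcp_rot: [[-0.09, 0.996, 0.0], [0.996, 0.09, 0.0], [0.0, 0.0, -1.0]]
wrist_force: [-0.6, -0.7, -0.8]
width: 0.0
grasp_force: 0.0
t 5.72 pos [517.4 -28.1  48.6] units [0.566 0.005 0.024] F [-0.6 -0.7 -0.8] M [-0.04  0.08 -0.  ] w 0.0 g 0.0 yaw 95.17
```

View pics/c.png

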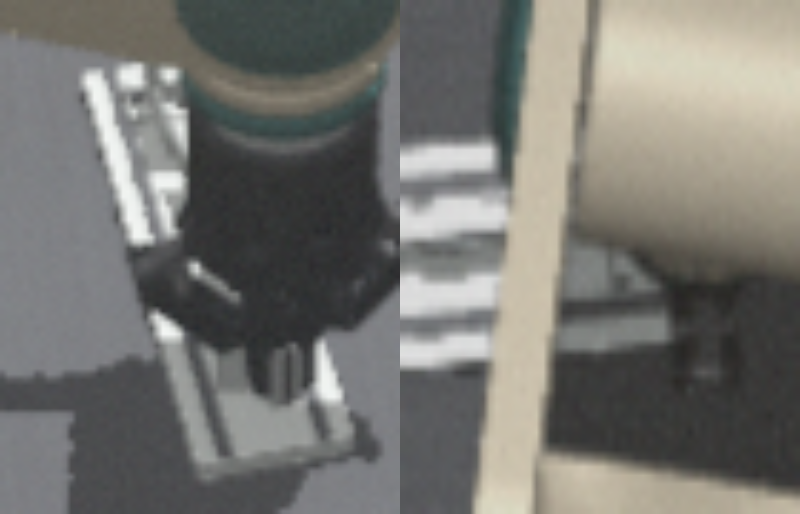

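The picture shows the closed fingers in front of the end plate, around (280,375) in the side crop. Nothing is touching yet.

```bash
python3 -m crank '0.15 0 0 0 0 0;0.15 0 0 0 0 0;0.1 0 0 0 0 0;0.06 0 0 0 0 0;0.06 0 0 0 0 0;0.06 0 0 0 0 0;0.06 0 0 0 0 0;0.06 0 0 0 0 0;0.06 0 0 0 0 0;0.06 0 0 0 0 0'
python3 -c "
from h import *
go(O+5*RX-129*RY+[0,0,48])"
```

```text
time_s: 7.08
ee_pos: [515.4, -7.5, 48.3]
tcp_rot: [[-0.09, 0.996, 0.0], [0.996, 0.09, 0.0], [0.0, 0.0, -1.0]]
wrist_force: [-1.2, -4.2, 0.1]
width: 0.0
grasp_force: 1.5
t 7.08 pos [515.4  -7.5  48.3] units [1.42  0.011 0.013] F [-1.2 -4.2  0.1] M [-0.48  0.03 -0.03] w 0.0 g 1.5 yaw 95.16
```

```bash
python3 -m crank '0.08 0 0 0 0 0;0.08 0 0 0 0 0;0.08 0 0 0 0 0;0.08 0 0 0 0 0;0.08 0 0 0 0 0;0.08 0 0 0 0 0;0.08 0 0 0 0 0;0.08 0 0 0 0 0;0.08 0 0 0 0 0;0.08 0 0 0 0 0;0.08 0 0 0 0 0;0.08 0 0 0 0 0;0.08 0 0 0 0 0'
python3 -m crank '0.03 0 0 0 0 0;0.03 0 0 0 0 0;0.03 0 0 0 0 0;0.03 0 0 0 0 0'
python3 -c "
from h import *
go(O+5*RX-129*RY+[0,0,48])"
```

```text
time_s: 8.7
ee_pos: [513.0, 18.4, 48.3]
tcp_rot: [[-0.09, 0.996, -0.0], [0.996, 0.09, 0.0], [0.0, -0.0, -1.0]]
wrist_force: [-0.2, -3.4, 2.1]
width: -0.2
grasp_force: 1.6
time_s: 9.2
ee_pos: [512.8, 21.3, 48.3]
tcp_rot: [[-0.09, 0.996, -0.0], [0.996, 0.09, 0.0], [0.0, -0.0, -1.0]]
wrist_force: [-1.1, -3.1, 1.7]
width: 0.2
grasp_force: 1.5
t 9.2 pos [512.8  21.3  48.3] units [0.264 0.012 0.01 ] F [-1.1 -3.1  1.7] M [-0.48  0.14 -0.02] w 0.2 g 1.5 yaw 95.16
```

```bash
for i in 1; do python3 -m crank '0.03 0 0 0 0 0;0.03 0 0 0 0 0;0.03 0 0 0 0 0;0.03 0 0 0 0 0' | grep -E 'ee_pos|wrist'; done
python3 -m crank '0.03 0 0 0 0 0;0.03 0 0 0 0 0;0.03 0 0 0 0 0' | grep -E 'ee_pos|wrist'
```

```text
ee_pos: [512.5, 24.3, 48.3]
wrist_force: [-1.4, -3.5, 2.0]
ee_pos: [512.3, 26.6, 48.3]
wrist_force: [-0.4, -3.2, 1.8]
```

```bash
python3 -m crank '0.02 0 0 0 0 0;0.02 0 0 0 0 0;0.02 0 0 0 0 0' | grep -E 'ee_pos|wrist'
```

```text
ee_pos: [512.2, 27.2, 48.4]
wrist_force: [-0.8, -7.5, 1.8]
```

```bash
python3 -m crank '0.02 0 0 0 0 0;0.02 0 0 0 0 0' | grep -E 'ee_pos|wrist'
```

```text
ee_pos: [512.2, 27.3, 48.4]
wrist_force: [-0.6, -12.3, 3.0]
```

```bash
python3 -m crank '0.02 0 0 0 0 0;0.02 0 0 0 0 0' | grep -E 'ee_pos|wrist'
```

```text
ee_pos: [512.2, 27.3, 48.4]
wrist_force: [-0.8, -17.7, 2.1]
```

```bash
python3 -m crank '-0.5 0 0 0 0 0;-0.7 0 -0.3 0 0 0;-1 0 -1 0 0 0;-1 0 -1 0 0 0;-1 0 -1 0 0 0;-1 0 -1 0 0 0;-1 0 -1 0 0 0;0 0 0 0 0 0' 0.5 30
python3 - <<'E'
from h import *
go([443.3,-256,190])
t=cv2.imread("pics/top0.png");s=cv2.imread("pics/side0.png")
print("blue",plane("top",[(370+(550-363)/7.9,225+(492-275)/4.23)],98),plane("side",[(215+(406-363)/5,295+92/5)],98))
# black head masks (first pictures): width-wise middle of the head
for n,im,(x0,y0,x1,y1) in(("top",t,(383,233,402,252)),("side",s,(254,295,278,325))):
    m=(im[y0:y1,x0:x1].max(2)<75).astype(np.uint8);c=cv2.connectedComponentsWithStats(m);i=1+c[2][1:,4].argmax()
    b=c[2][i];print(n,b[0]+x0,b[1]+y0,b[2:5],c[3][i]+[x0,y0]);print(plane(n,[c[3][i]+[x0,y0]],82))
E
```

```text
time_s: 11.95
ee_pos: [526.9, -126.2, 183.3]
tcp_rot: [[-0.088, 0.996, 0.005], [0.996, 0.088, -0.001], [-0.001, 0.005, -1.0]]
wrist_force: [0.9, -0.2, -0.3]
width: 42.6
grasp_force: 0.0
t 11.95 pos [ 526.9 -126.2  183.3] units [-4.878 -3.783 -0.279] F [ 0.9 -0.2 -0.3] M [ 0.03 -0.04 -0.03] w 42.6 g 0.0 yaw 95.03
blue [[ 356.94381823 -255.80053969   98.        ]] [[ 357.98468304 -259.72854576   98.        ]]
top 388 240 [ 9  6 42] [392.04761905 242.38095238]
[[ 442.72436949 -255.93138937   82.        ]]
side 261 304 [ 8 15 96] [264.6875     311.17708333]
[[ 442.35338097 -255.97587539   82.        ]]
```

```bash
python3 -m crank '-0.97 -0.76 0 0 0 0;-0.97 -0.76 0 0 0 0;-0.97 -0.76 0 0 0 0;-0.97 -0.76 0 0 0 0;-0.97 -0.76 0 0 0 0;0 0 0 0 0 0;0 0 0 0 0 0' 
python3 - <<'E'
from h import *
go([442.6,-256,81]);print(sense()["tcp_rot"].round(4).tolist())
E
```

```text
time_s: 12.82
ee_pos: [442.4, -252.8, 180.1]
tcp_rot: [[-0.09, 0.996, -0.0], [0.996, 0.09, 0.001], [0.001, -0.0, -1.0]]
wrist_force: [0.2, 0.1, 0.5]
width: 42.8
grasp_force: 0.0
t 12.82 pos [ 442.4 -252.8  180.1] units [-1.340e-01 -1.000e-03  3.964e+00] F [0.2 0.1 0.5] M [-0.    0.06 -0.05] w 42.8 g 0.0 yaw 95.19
[[-0.0905, 0.9959, -0.0005], [0.9959, 0.0905, 0.0013], [0.0013, -0.0004, -1.0]]
```

```bash
python3 -m crank '-0.13 0 0.5 0 0 0;0 0 1 0 0 0;0 0 1 0 0 0;0 0 0.7 0 0 0;0 0 0.5 0 0 0;0 0 0.24 0 0 0;0 0 0 0 0 0' 
python3 -m crank '0 0 0 0 0 0;0 0 0 0 0 0;0 0 0 0 0 0;0 0 0 0 0 0;0 0 0 0 0 0;0 0 0 0 0 0' 0 60
python3 - <<'E'
from h import *
go(O)
s=camera("side")[260:350,200:300];im=np.hstack([cv2.resize(s,(460,414)),cv2.resize(camera("top")[215:275,365:415],(330,414))])
cv2.imwrite("pics/d.png",im[:,:,::-1])
E
```

```text
time_s: 13.7
ee_pos: [442.6, -256.9, 82.3]
tcp_rot: [[-0.09, 0.996, 0.0], [0.996, 0.09, 0.0], [0.0, 0.0, -1.0]]
wrist_force: [-0.5, 0.2, -0.8]
width: 42.4
grasp_force: 0.0
time_s: 14.45
ee_pos: [443.0, -257.3, 83.2]
tcp_rot: [[-0.09, 0.996, 0.002], [0.996, 0.09, -0.001], [-0.001, 0.001, -1.0]]
wrist_force: [-0.4, 0.5, 5.7]
width: 15.9
grasp_force: 58.5
t 14.45 pos [ 443.  -257.3   83.2] units [16.273  3.585  3.317] F [-0.4  0.5  5.7] M [ 0.03  0.01 -0.05] w 15.9 g 58.5 yaw 95.16
```

View pics/d.png

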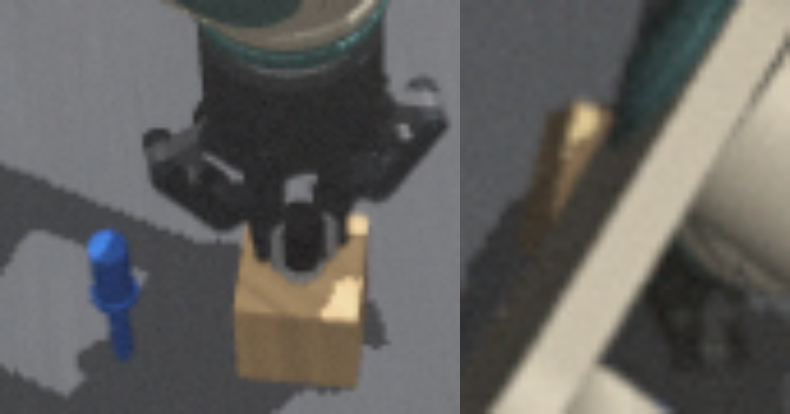

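The side crop shows the fingers closed on the black head at (300,235), with the collar still on the stand and the blue pin untouched.

```bash
python3 -m crank '0 0 -0.2 0 0 0;0 0 -0.3 0 0 0;0 0 -0.6 0 0 0;0 0 -1 0 0 0;0 0 -1 0 0 0;0 0 -0.6 0 0 0;0 0 -0.3 0 0 0;0 0 0 0 0 0;0 0 0 0 0 0;0 0 0 0 0 0' 
python3 - <<'E'
from h import *
go(O+5.1*RX+[0,0,190])
im=np.hstack([cv2.resize(camera("side")[240:350,210:300],(360,440)),cv2.resize(camera("top")[215:275,365:415],(330,440))])
cv2.imwrite("pics/e.png",im[:,:,::-1])
E
```

```text
time_s: 15.8
ee_pos: [442.3, -256.7, 181.4]
tcp_rot: [[-0.09, 0.996, -0.001], [0.996, 0.09, 0.001], [0.001, -0.001, -1.0]]
wrist_force: [0.2, 0.2, -0.2]
width: 16.2
grasp_force: 58.5
t 15.8 pos [ 442.3 -256.7  181.4] units [16.246  3.822 -0.33 ] F [ 0.2  0.2 -0.2] M [-0.02 -0.02  0.  ] w 16.2 g 58.5 yaw 95.16
```

View pics/e.png

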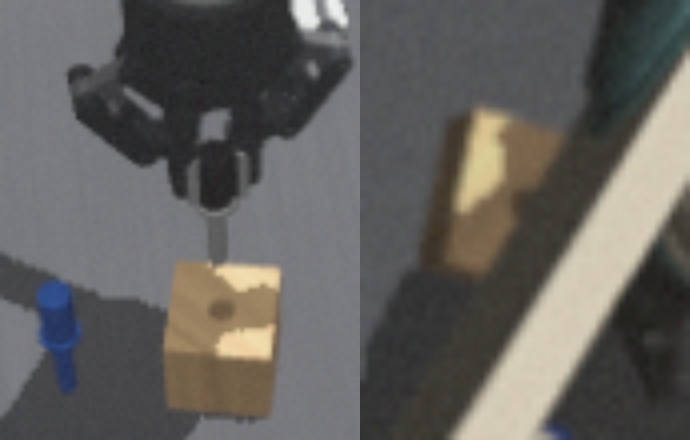

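The crop shows the pin held upright with its steel shank at (218,240), clear of the stand. The blue pin has not been disturbed.

```bash
python3 -m crank '0.5 0.12 0 0 0 0;0.9 0.22 0 0 0 0;1 0.24 0 0 0 0;1 0.24 0 0 0 0;1 0.24 0 0 0 0;1 0.24 0 0 0 0;1 0.24 0 0 0 0;1 0.24 0 0 0 0;1 0.24 0 0 0 0;1 0.24 0 0 0 0;1 0.24 0 0 0 0;1 0.24 0 0 0 0;1 0.24 0 0 0 0;1 0.24 0 0 0 0;1 0.2 0 0 0 0;1 0.2 0 0 0 0;0.5 0.16 0.2 0 0 0;0.34 0.08 0.4 0 0 0;0 0 0.4 0 0 0;0 0 0 0 0 0' >/dev/null
python3 - <<'E'
from h import *
go(O+5.1*RX+[0,0,150])
s=sense();p=s["ee_pos"]
im=camera("side");cv2.imwrite("pics/f_raw.png",im[:,:,::-1])
print("predicted hole px",proj("side",[O+5.1*RX+[0,0,70]]),"tip px",proj("side",[p-[0,0,77],p-[0,0,30]]))
cv2.imwrite("pics/f.png",cv2.resize(im[130:220,230:310],None,fx=6.5,fy=6.5,interpolation=cv2.INTER_CUBIC)[:,:,::-1])
E
```

```text
t 18.4 pos [501.4 155.4 155.8] units [ 0.039 -0.018  0.231] F [ 0.5  0.2 -1.1] M [ 0.01 -0.04  0.  ] w 16.7 g 58.5 yaw 95.13
predicted hole px [[267.18277662 177.95579994]] tip px [[267.37215913 175.70758866]
 [267.02220252 162.10343383]]
```

View pics/f.png

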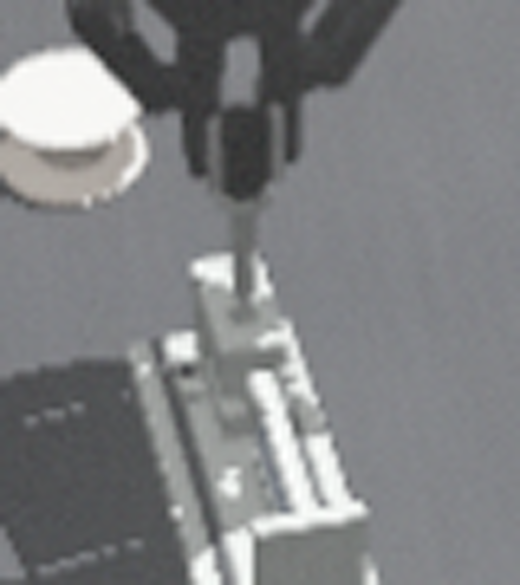

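The picture shows the pin's tip at about crop (243,300), right over the ear hole near (240,318), and the knuckle is now between the ears. I'll lower it and feel for the hole.

```bash
python3 -m crank '0.04 -0.02 0.1 0 0 0;0 0 0.1 0 0 0;0 0 0.06 0 0 0;0 0 0.04 0 0 0;0 0 0.04 0 0 0;0 0 0.04 0 0 0;0 0 0 0 0 0' | grep -E 'ee_pos|wrist'
```

```text
ee_pos: [501.5, 157.1, 147.7]
wrist_force: [-0.1, 0.2, -1.1]
```

```bash
python3 -m crank '0 0 0.04 0 0 0;0 0 0.04 0 0 0;0 0 0 0 0 0' | grep -E 'ee_pos|wrist'; python3 -c "
from h import *
go(O)"
```

```text
ee_pos: [501.5, 157.0, 145.7]
wrist_force: [0.1, 0.3, -0.5]
t 19.7 pos [501.5 157.  145.7] units [-0.026 -0.229  5.828] F [ 0.1  0.3 -0.5] M [ 0.04 -0.01 -0.01] w 16.1 g 58.5 yaw 95.16
```

```bash
python3 -m crank '0 0 0.04 0 0 0;0 0 0.04 0 0 0;0 0 0 0 0 0' | grep -E 'ee_pos|wrist'; python3 -c "
from h import *
go(O)"
```

```text
ee_pos: [501.5, 157.0, 143.7]
wrist_force: [-1.0, -0.7, -0.7]
t 20.07 pos [501.5 157.  143.7] units [-0.021 -0.229  5.748] F [-1.  -0.7 -0.7] M [-0.14 -0.02  0.07] w 15.8 g 58.5 yaw 95.16
```

```bash
python3 -m crank '0 0 0.04 0 0 0;0 0 0.04 0 0 0;0 0 0 0 0 0' | grep -E 'ee_pos|wrist'; python3 -c "
from h import *
go(O)"
```

```text
ee_pos: [501.5, 156.9, 141.7]
wrist_force: [-0.9, -1.3, 0.6]
t 20.45 pos [501.5 156.9 141.7] units [-0.018 -0.228  5.67 ] F [-0.9 -1.3  0.6] M [-0.37  0.23  0.08] w 16.2 g 58.6 yaw 95.16
```

```bash
python3 -m crank '0 0 0.04 0 0 0;0 0 0.04 0 0 0;0 0 0 0 0 0' | grep -E 'ee_pos|wrist'; python3 -c "
from h import *
go(O)"
```

```text
ee_pos: [501.4, 156.9, 139.5]
wrist_force: [-1.8, -2.1, 0.5]
t 20.82 pos [501.4 156.9 139.5] units [-0.02  -0.222  5.582] F [-1.8 -2.1  0.5] M [-0.54  0.31  0.02] w 16.5 g 58.7 yaw 95.16
```

The tip is in the hole, with a small sideways load. I'll comply towards it and go on.

```bash
python3 -m crank '-0.03 -0.025 0 0 0 0;0 0 0.04 0 0 0;0 0 0.04 0 0 0;0 0 0 0 0 0' | grep -E 'ee_pos|wrist'; python3 -c "
from h import *
go(O)"
```

```text
ee_pos: [501.0, 156.3, 137.7]
wrist_force: [-0.9, -0.4, -0.8]
t 21.32 pos [501.  156.3 137.7] units [-0.    -0.209  5.508] F [-0.9 -0.4 -0.8] M [-0.16 -0.04  0.01] w 16.4 g 58.6 yaw 95.17
```

```bash
python3 -m crank '0 0 0.06 0 0 0;0 0 0.06 0 0 0;0 0 0 0 0 0' | grep -E 'ee_pos|wrist'; python3 -c "
from h import *
go(O)"
```

```text
ee_pos: [500.9, 156.3, 134.6]
wrist_force: [0.4, -1.2, -1.1]
t 21.7 pos [500.9 156.3 134.6] units [ 2.000e-03 -2.030e-01  5.383e+00] F [ 0.4 -1.2 -1.1] M [-0.11  0.05  0.05] w 16.0 g 58.6 yaw 95.16
```

```bash
python3 -m crank '-0.01 0 0.06 0 0 0;0 0 0.06 0 0 0;0 0 0.06 0 0 0;0 0 0 0 0 0' | grep -E 'ee_pos|wrist'; python3 -c "
from h import *
go(O)"
```

```text
ee_pos: [500.9, 156.0, 130.1]
wrist_force: [0.3, 1.0, -0.7]
t 22.2 pos [500.9 156.  130.1] units [ 0.012 -0.203  5.205] F [ 0.3  1.  -0.7] M [ 0.    0.07 -0.04] w 16.1 g 58.6 yaw 95.17
```

```bash
python3 -m crank '0 0 0.06 0 0 0;0 0 0.06 0 0 0;0 0 0 0 0 0' | grep -E 'ee_pos|wrist'; python3 -c "
from h import *
go(O)"
```

```text
ee_pos: [500.9, 156.0, 127.1]
wrist_force: [0.4, -0.6, -1.1]
t 22.57 pos [500.9 156.  127.1] units [ 0.014 -0.203  5.085] F [ 0.4 -0.6 -1.1] M [-0.01  0.06 -0.02] w 15.9 g 58.6 yaw 95.16
```

```bash
python3 -m crank '0 0 0.06 0 0 0;0 0 0.06 0 0 0;0 0 0 0 0 0' | grep -E 'ee_pos|wrist'; python3 -c "
from h import *
go(O)"
```

```text
ee_pos: [500.9, 156.0, 124.1]
wrist_force: [-0.4, -0.1, -0.4]
t 22.95 pos [500.9 156.  124.1] units [ 0.014 -0.202  4.965] F [-0.4 -0.1 -0.4] M [0.03 0.01 0.06] w 16.3 g 58.6 yaw 95.16
```

```bash
python3 -m crank '0 0 0.06 0 0 0;0 0 0.06 0 0 0;0 0 0.06 0 0 0;0 0 0.06 0 0 0;0 0 0.06 0 0 0;0 0 0 0 0 0' | grep -E 'ee_pos|wrist'; python3 -c "
from h import *
go(O)"
```

```text
ee_pos: [500.9, 156.0, 116.6]
wrist_force: [-1.6, -0.1, -1.1]
t 23.7 pos [500.9 156.  116.6] units [ 0.015 -0.202  4.666] F [-1.6 -0.1 -1.1] M [-0.03 -0.01 -0.03] w 16.2 g 58.6 yaw 95.16
```

```bash
python3 -m crank '0 0 0.05 0 0 0;0 0 0.05 0 0 0;0 0 0.05 0 0 0;0 0 0 0 0 0' | grep -E 'ee_pos|wrist'; python3 -c "
from h import *
go(O)"
```

```text
ee_pos: [500.9, 156.0, 112.9]
wrist_force: [-0.0, 0.4, -1.0]
t 24.2 pos [500.9 156.  112.9] units [ 0.014 -0.203  4.517] F [-0.   0.4 -1. ] M [-0.01 -0.01  0.05] w 16.7 g 58.6 yaw 95.16
```

```bash
python3 -m crank '0 0 0.05 0 0 0;0 0 0.05 0 0 0;0 0 0 0 0 0' | grep -E 'ee_pos|wrist'; python3 -c "
from h import *
go(O)"
```

```text
ee_pos: [500.9, 156.0, 110.4]
wrist_force: [-0.2, 0.3, -0.1]
t 24.57 pos [500.9 156.  110.4] units [ 0.014 -0.203  4.416] F [-0.2  0.3 -0.1] M [0.01 0.   0.03] w 16.2 g 58.6 yaw 95.16
```

```bash
python3 -m crank '0 0 0.05 0 0 0;0 0 0.05 0 0 0;0 0 0.05 0 0 0;0 0 0 0 0 0' | grep -E 'ee_pos|wrist'
```

```text
ee_pos: [500.9, 156.0, 106.7]
wrist_force: [-0.3, 0.4, -0.5]
```

```bash
python3 -m crank '0 0 0.04 0 0 0;0 0 0.04 0 0 0;0 0 0.04 0 0 0;0 0 0 0 0 0' | grep -E 'ee_pos|wrist'
```

```text
ee_pos: [501.3, 156.1, 105.0]
wrist_force: [-2.5, -1.3, 8.0]
```

```bash
python3 -m crank '0 0 0.04 0 0 0;0 0 0.04 0 0 0;0 0 0 0 0 0' | grep -E 'ee_pos|wrist'; python3 -c "
from h import *
go(O)"
```

```text
ee_pos: [501.4, 156.1, 103.5]
wrist_force: [-3.5, -1.2, 10.0]
t 25.95 pos [501.4 156.1 103.5] units [ 0.012 -0.23   4.139] F [-3.5 -1.2 10. ] M [-0.2   0.81  0.02] w 15.9 g 59.8 yaw 95.17
```

```bash
python3 -m crank '0 -0.02 0.04 0 0 0;0 0 0.04 0 0 0;0 0 0.04 0 0 0;0 0 0.04 0 0 0;0 0 0 0 0 0' | grep -E 'ee_pos|wrist'; python3 -c "
from h import *
go(O)"
```

```text
ee_pos: [501.2, 156.1, 99.6]
wrist_force: [-1.6, -0.6, 10.1]
t 26.57 pos [501.2 156.1  99.6] units [ 0.01  -0.227  3.985] F [-1.6 -0.6 10.1] M [-0.18  0.58 -0.  ] w 16.3 g 59.7 yaw 95.16
```

```bash
python3 -m crank '0 0 0.04 0 0 0;0 0 0.04 0 0 0;0 0 0.03 0 0 0;0 0 0 0 0 0' | grep -E 'ee_pos|wrist'; python3 -c "
from h import *
go(O)"
```

```text
ee_pos: [501.2, 156.1, 96.9]
wrist_force: [-2.7, -1.5, 7.9]
t 27.07 pos [501.2 156.1  96.9] units [ 0.011 -0.227  3.876] F [-2.7 -1.5  7.9] M [-0.18  0.59  0.02] w 16.4 g 59.7 yaw 95.16
```

```bash
python3 -m crank '0 -0.01 0.03 0 0 0;0 0 0.03 0 0 0;0 0 0.03 0 0 0;0 0 0 0 0 0' | grep -E 'ee_pos|wrist'
```

```text
ee_pos: [501.2, 156.1, 94.8]
wrist_force: [-1.7, -0.6, 9.3]
```

```bash
python3 -m crank '0 0 0.02 0 0 0;0 0 0.02 0 0 0;0 0 0 0 0 0' | grep -E 'ee_pos|wrist'
```

```text
ee_pos: [501.2, 156.1, 93.8]
wrist_force: [-1.9, -0.8, 10.0]
```

```bash
python3 -m crank '0 0 0.02 0 0 0;0 0 0 0 0 0' | grep -E 'ee_pos|wrist'
```

```text
ee_pos: [501.2, 156.1, 93.3]
wrist_force: [-0.8, -0.6, 9.2]
```

```bash
python3 -m crank '0 0 0.02 0 0 0;0 0 0 0 0 0' | grep -E 'ee_pos|wrist'
```

```text
ee_pos: [501.2, 156.1, 93.2]
wrist_force: [-3.3, -0.9, 13.1]
```

```bash
python3 -m crank '0 0 0.02 0 0 0;0 0 0 0 0 0' | grep -E 'ee_pos|wrist'
```

```text
ee_pos: [501.2, 156.1, 93.1]
wrist_force: [-5.3, -1.0, 14.8]
```

```bash
python3 -m crank '0 -0.01 0.01 0 0 0;0 0 0 0 0 0' | grep -E 'ee_pos|wrist'
```

```text
ee_pos: [501.2, 156.1, 93.1]
wrist_force: [-4.3, -0.9, 15.7]
```

The travel has stopped hard at the expected height, so the collar is home. I'll open and back off straight up.

```bash
python3 -m crank '0 0 0 0 0 0;0 0 0 0 0 0;0 0 0 0 0 0;0 0 0 0 0 0' 0.5 | grep -E 'ee_pos|wrist|width'
python3 -m crank '0 0 -0.3 0 0 0;0 0 -0.6 0 0 0;0 0 -1 0 0 0;0 0 -1 0 0 0;0 0 -1 0 0 0;0 0 -1 0 0 0;-1 0 -1 0 0 0;-1 -1 -1 0 0 0;-1 -1 0 0 0 0;-1 -1 0 0 0 0;-1 -1 0 0 0 0;-1 -1 0 0 0 0;-1 -1 0 0 0 0;-1 -1 0 0 0 0;-1 -1 0 0 0 0;0 0 0 0 0 0' | grep -E 'ee_pos|wrist|time'
python3 - <<'E'
from h import *
a=cv2.resize(camera("side")[140:260,230:310],(400,600),interpolation=2);b=cv2.resize(camera("top")[190:250,205:265],(400,400),interpolation=2)
cv2.imwrite("pics/g.png",np.hstack([a,np.vstack([b,np.zeros((200,400,3),np.uint8)])])[:,:,::-1])
print("expected collar top/head top px",proj("side",[O+5.1*RX+[0,0,70],O+5.1*RX+[0,0,110]]),proj("top",[O+5.1*RX+[0,0,110]]))
E
```

```text
ee_pos: [499.9, 155.9, 89.8]
wrist_force: [0.3, 0.0, -0.3]
width: 43.1
time_s: 31.45
ee_pos: [320.3, -87.2, 263.9]
wrist_force: [-0.1, 0.2, -0.3]
expected collar top/head top px [[267.18277662 177.95579994]
 [266.88280739 166.52148981]] [[230.23610144 216.47437896]]
```

View pics/g.png

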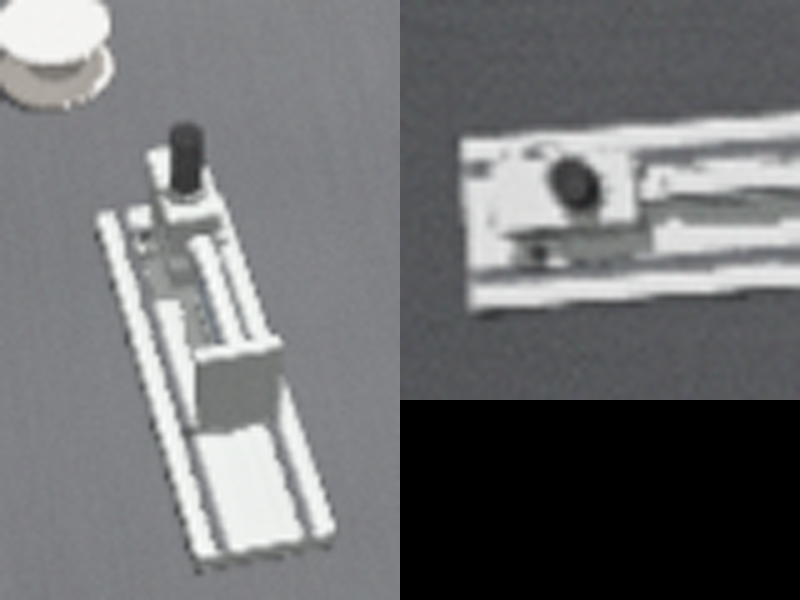

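The side crop shows the black head at (187,160) with its collar flat on the upper ear. The head's top is at about y=132, as predicted for home. The end plate has moved in against the stop, and the reel has not moved.

```bash
python3 -c "
from station import *
print(hand_in())"
```

```text
the job is handed in; nothing more can be done
None
```

The guard is at its stop and the steel pin is released with its collar home on the upper ear, judging by the hard stop and the last picture; pushes stayed below 2 kg, nothing else was moved, and I handed the job in at about 31.5 s (no verdict was shown).

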